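# Put the upper tray on the tiered serving stand

## Robot

A 6-joint arm with a two-finger parallel gripper is mounted at the origin on a cart in front of the work surface, level with it; the furniture and walls round the work are solid. World frame = base frame: x ahead of the robot, y to its left, z up, the work surface at z = 0. Lengths are in m, angles in rad, forces in N, time in s.
With the tool pointing down it reaches from about 0.35 to 0.85 m from the base axis. Payload 8.1 kg.
Tool frame: the origin (TCP) lies at the very end of the fingers, on their centre line; the grasp point (between the pads) lies 19 mm behind it (robot.pinch_z is the distance from the TCP to the grasp point, in m); y points along the fingers, x is the direction in which the jaws open and shut, and the axes are right-handed (so a half turn about y gives the same grasp; the last joint's range is limited). The gripper opens to 93 mm and grips with 3 to 60 N. Pads are 15 mm wide; open, the fingers measure 128 mm over their backs; the gripper's body (75 mm by 188 mm) begins 65 mm behind the grasp point.
Start: joints at [1.043, 0.13, 1.488, -0, 1.523, -0.085], TCP at [0.257, 0.542, 0.219] pointing down, gripper open.
Joint ranges: [-2.96, 2.96], [-0.89, 2.26], [0.02, 2.5], [-1.34, 4.48], [0, 2.73], [-2.66, 2.66]. Speed limits (rad/s): [2.39, 2.39, 2.79, 3.14, 3.14, 3.14].

## Interface

Orientations are given as a rotation vector (axis times angle).
In Python, from plant import robot gives the robot as it stands.
- The arm moves only by the shell command python3 -m inch 'ROWS' [FORCE]. ROWS is JSON, a list of rows, each a list of 5 numbers: the closure, from -1 (fully open) to 1 (shut), then the shift along the world's x, y, z in m, then the turn about the world's z in rad. A call has 1 to 8 rows; each row is the pose to reach, as a shift and turn from the pose measured when the call began; what a row does not reach only later rows make up. A row lasts 1/8 s, in which the tool goes at most 62.5 mm and 10.7 degrees, less where a joint would pass 70% of its speed; a pose out of reach is approached as far as the arm can. A call with a gripper value outside its range is refused whole. The fingers move at their own pace and stop on an object; FORCE is the grip in N (left out, the last holds). Time passes only in rows, so rows that repeat a pose let the fingers close. It gives the time, the measured TCP pose, the force and the opening at its end, in the units of the state.
- robot.read_state(): the state, without advancing time (a new reading comes with each control period).
- robot.read_camera(name): name is "scene" or "top" or "wrist"; returns a dict with "color" (400x640x3 uint8, red, green, blue), "mtx" (3x3 intrinsics, pixels), "R" (3x3) and "t" (3): a world point X has camera coordinates R X + t; the wrist camera has in their place "hand_eye" (4x4, takes a point from camera to tool coordinates, whose origin is the TCP and whose axes are the tool frame's). Camera axes: x right, y down, z forward; pixel columns grow to the right and rows downward; lengths in m; the calibration is good to about 2 mm. A picture is of the moment at which its call begins: read the wrist's pose just before it. There is no depth.
- robot.close_job(): hands the job in, once; it reports no verdict.
The state is a dict: "t": time; "q": joint angles; "dq": joint speeds; "joint_torque": joint torques, N m; "tool_pos": TCP position; "orientation": TCP orientation; "force": force on the tool from outside, world axes, zero at the start; "wrist_torque": the same for the moment, N m; "opening": finger opening in m.
Only numpy, scipy, OpenCV 4.12 (cv2) and the standard library are available. Lean on these libraries where they do the work, as an engineer would, in place of code of your own. Each camera call takes 0.05 s, during which the arm holds its last target. There are 200 camera calls.

## Task

Take the wooden tray by its handle from the sloping wire rest, turn it level and lower it onto the serving stand so that all four corner holes go down over the four posts together and it sits level on every post's shoulder. Keep hold of it until it is fully down rather than dropping it, then let go. Leave the salt shaker, stemmed glass, mug and grey cup standing where they are.

Things in the scene. Friction and masses are not known exactly. Their poses are not given: they have to be found in the camera images.
- tray: Upper tier, loose light wood tray, 0.35 kg: plate 136 (x) x 190 (y) x 8 mm, its rim 14 mm above the underside. Origin: centre of the underside; z: its normal, up. Four 16 mm through holes at x = +-52, y = +-79 mm. At first it lies on the rest: z leans 30 degrees from vertical to the rest's -x side, its x points up the slope. Alike after a half turn about z: either way round is right.
- tray_handle (a point): Middle of the tray's handle bar, 55 mm straight above the tray's origin, same axes as the tray. Flat-sided bar 14 mm thick (x), 96 mm long (y), 18 mm high (46 to 64 mm above the tray's underside), on two uprights 14 x 12 mm at y = +-42 mm; between them it is open under the bar, down to the plate's top at 8 mm.
- stand: Lower tier of the serving stand, fixed: light wood board 148 (x) x 200 (y) mm with four steel posts. Origin: under the board's centre, on the worktop; z up. Stand and rest are side by side; either may be the left one.
- stand_seat (a point): Where the tray's origin lies when home: above the stand's origin by 85 mm, same axes, level with the posts' shoulders. Posts at x = +-52, y = +-79 mm: 24 mm thick up to a flat shoulder 85 mm above the worktop; from there a pin 10 mm thick rises 30 mm, its last 10 mm tapering to 4 mm.
- rest: Sloping rest of bent 8 mm steel wire, fixed, about 140 x 120 mm. Origin on the worktop under the tray's origin; z up. It holds the tray at 30 degrees, rising to the rest's +x. Two upturned wire ends, 55 mm either side of the middle, stop the tray's low edge and stand 18 mm above its underside.
- mill: Salt shaker (bystander, loose): glass with a grey domed top, 44 mm in diameter, 90 mm high; origin at the centre of its foot; stands between stand and rest, nearer the robot.
- coupe: Stemmed plain glass (bystander, loose), 95 mm in diameter, 124 mm high; origin at the centre of its foot; at the left of the worktop.
- mug: Clear glass mug (bystander, loose), 103 x 136 mm with its handle, 88 mm high; origin at the centre of its underside; at the right of the worktop.
- cup: Grey glass cup (bystander, loose), 136 x 163 mm with its handle, 74 mm high; origin at the centre of its underside; at the right of the worktop, behind the mug.

How it is judged:
By the outcome, as a careful person would: the job done as asked, in the order asked, and still so for the second after the job is handed in, with the robot touching nothing.
It also fails if it takes over 45 s, if anything falls off the work surface, if the arm or the gripper's body presses on something with over 40 N, if the wrist force passes 120 N, or if a joint passes its speed limit or range.

## Working session

There is one attempt and no reset: what is moved stays moved. The work goes in short steps, Python scripts to look and compute and a shell command to move; the robot and the scene stay as the last step left them, time stands still between calls to the robot, and variables do not carry over. Pictures are saved under pics/ and viewed, about 8 in all and at most 12, crops included, and the job is handed in when it is done.

```bash
mkdir -p pics; ls; cat > h.py <<'E'
import numpy as np, cv2
from scipy.spatial.transform import Rotation as Ro
from scipy.optimize import least_squares
from plant import robot
def snap(n,f):
    s=robot.read_state(); c=robot.read_camera(n)
    if 'hand_eye' in c:
        T=np.eye(4);T[:3,:3]=Ro.from_rotvec(s['orientation']).as_matrix();T[:3,3]=s['tool_pos']
        W=np.linalg.inv(T@c['hand_eye']);c['R']=W[:3,:3];c['t']=W[:3,3]
    np.savez('pics/%s.npz'%f,R=c['R'],t=c['t'],mtx=c['mtx']); cv2.imwrite('pics/%s.png'%f,c['color'][:,:,::-1]); return c
def load(f): return np.load('pics/%s.npz'%f)
def onz(c,uv,z):
    d=np.linalg.inv(c['mtx'])@[uv[0],uv[1],1]; R,t=c['R'],c['t']; o=-R.T@t; d=R.T@d
    return o+d*(z-o[2])/d[2]
def proj(c,X):
    p=(np.asarray(X)@np.asarray(c['R']).T+c['t'])@np.asarray(c['mtx']).T; return p[...,:2]/p[...,2:]
E
python3 - <<'E'
from h import *
s=robot.read_state();print({k:np.round(v,3) for k,v in s.items()})
for n in('scene','top'):
    c=snap(n,n+'0');print(n,(-c['R'].T@c['t']).round(3),c['R'].round(2).tolist())
E
```

```text
pics
{'t': np.float64(0.0), 'q': array([ 1.043,  0.131,  1.489,  0.   ,  1.523, -0.085]), 'dq': array([ 0.002, -0.   , -0.001, -0.   ,  0.001,  0.001]), 'joint_torque': array([ 2.0000e-03, -5.5985e+01, -4.9177e+01,  7.7000e-02,  3.5000e-02,
       -0.0000e+00]), 'tool_pos': array([0.257, 0.542, 0.218]), 'orientation': array([-1.388, -0.876,  0.879]), 'force': array([-0.23 , -0.394, -0.667]), 'wrist_torque': array([ 0.02 , -0.015,  0.018]), 'opening': np.float64(0.093)}
scene [-0.009 -0.816  1.15 ] [[0.84, -0.54, -0.01], [-0.42, -0.63, -0.66], [0.35, 0.56, -0.75]]
top [ 0.267 -0.032  1.454] [[0.02, -1.0, -0.0], [-0.99, -0.02, -0.16], [0.16, 0.01, -0.99]]
```

View pics/scene0.png

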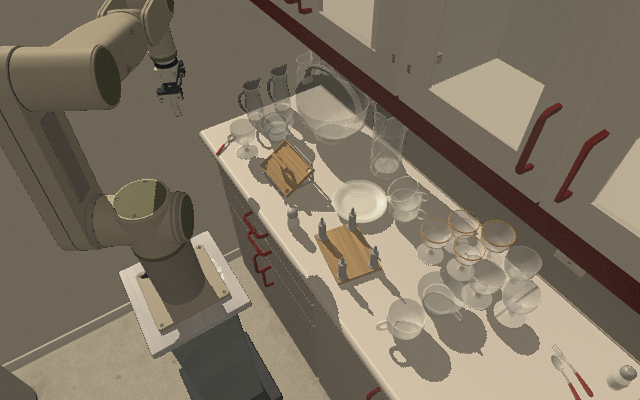

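View pics/top0.png

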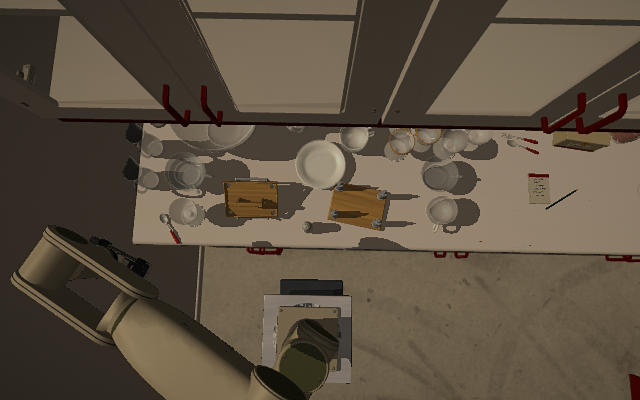

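```bash
python3 - <<'E'
from h import *
s=robot.read_state()
print(Ro.from_rotvec(s['orientation']).as_matrix().round(3))
E
```

```text
[[ 0.428 -0.001 -0.904]
 [ 0.904 -0.001  0.428]
 [-0.002 -1.     0.   ]]
```

Scene: the rest with the tray is on the left (scene ~(287,167), top ~(251,199)). The stand is on the right (top ~(358,206)) and the shaker is at top ~(307,227). The moves can't tilt the tool, so the tray has to level itself in the grip. I'll enlarge the views.

```bash
python3 - <<'E'
import cv2,numpy as np
a=cv2.imread('pics/top0.png')[165:245,210:400]; b=cv2.imread('pics/scene0.png')[130:290,240:400]
a=cv2.resize(a,None,fx=4,fy=4,interpolation=cv2.INTER_CUBIC); cv2.imwrite('pics/ca.png',a)
cv2.imwrite('pics/cb.png',cv2.resize(b,None,fx=3.7,fy=3.7,interpolation=cv2.INTER_CUBIC))
E
```

```text
(no output)
```

View pics/ca.png

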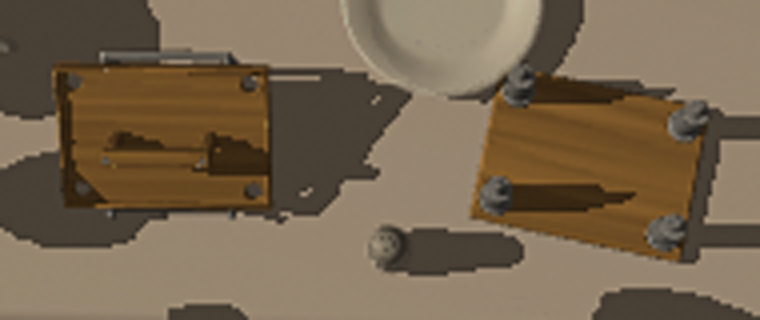

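View pics/cb.png

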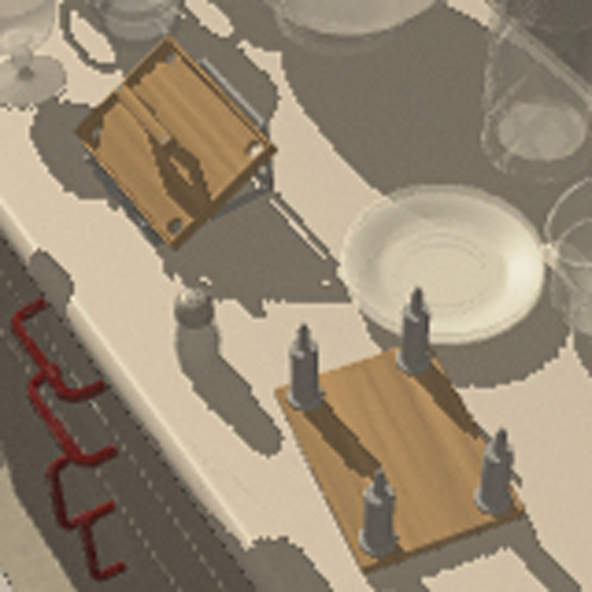

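```bash
cat > fit.py <<'E'
from h import *
top,sc=load('top0'),load('scene0')
T=lambda p:np.array(p)/4.+[210-.375,165-.375]
S=lambda p:np.array(p)/3.7+[240-.365,130-.365]
def P(v,loc,tilt):
    return np.array(loc)@(Ro.from_euler('z',v[3])*Ro.from_euler('y',-tilt)).as_matrix().T+v[:3]
def fit(obs,tilt,v0,fixz=None):
    def f(v):
        v=np.r_[v[:2],fixz,v[2]] if fixz is not None else v
        return np.concatenate([(proj(c,P(v,l,tilt))-p).ravel() for c,l,p in obs])
    r=least_squares(f,v0,loss='soft_l1');print(r.x.round(4));print(f(r.x).reshape(-1,2).round(1).tolist());return r.x
q=np.array([[1,1],[1,-1],[-1,-1],[-1,1]])
cor=np.c_[q*[.068,.095],[.014]*4];hol=np.c_[q*[.052,.079],[.008]*4];tip=np.c_[q*[.052,.079],[.115]*4]
if __name__=='__main__':
    oc=[(top,cor,T([(54,65),(268,66),(270,208),(66,207)])),(sc,cor,S([(170,38),(275,150),(175,248),(76,130)]))]
    oh=[(top,hol,T([(75,83),(250,84),(253,190),(83,188)]))]
    t=fit(oc+oh,np.pi/6,[.6,.2,.08,0])
    print('handle',P(t,[[0,0,.055]],np.pi/6))
    os=[(top,tip,T([(521,68),(700,103),(672,219),(499,180)])),(sc,tip,S([(417,290),(502,431),(378,472),(304,326)]))]
    for o in (os,os[1:]): fit(o,0,[.6,-.1,0],0.)
    for n,z,p in(('mill',.09,T((388,245))),):print(n,onz(top,p,z))
    print('bar ends',[onz(top,T(p),P(t,[[0,0,.064]],np.pi/6)[0,2]) for p in((105,157),(205,158))])
E
python3 fit.py
```

```text
[0.4933 0.2101 0.052  0.013 ]
[[-0.2, 0.2], [-0.2, 0.4], [0.4, 0.2], [-0.3, -0.0], [0.6, -0.3], [0.4, -0.7], [-0.6, 0.5], [-0.1, 0.9], [-0.3, -0.5], [0.1, -0.4], [0.3, -0.0], [-0.2, 0.1]]
handle [[0.46576493 0.20978184 0.09965051]]
[ 0.4807 -0.1763 -0.1962]
[[0.2, 0.1], [-0.2, 1.0], [1.1, 1.0], [-0.5, 0.9], [0.6, -0.6], [0.2, -0.5], [0.7, -0.3], [0.1, -0.6]]
[ 0.4787 -0.1772 -0.1969]
[[0.3, -0.1], [-0.2, 0.0], [0.2, 0.2], [-0.3, -0.1]]
mill [0.3920982  0.00496193 0.09      ]
bar ends [array([0.46201936, 0.25339951, 0.10744474]), array([0.46303834, 0.16608202, 0.10744474])]
```

Fits agree to within a pixel. The handle is at (0.466, 0.210, 0.100), with the tray rising away from the robot. The stand is at (0.479, −0.177) with yaw −0.197. Next I go above the handle with the jaws along the slope and half closed.

```bash
python3 -m inch '[[0,0.026,-0.042,0.005,-0.14],[0,0.052,-0.083,0.005,-0.28],[0,0.08,-0.13,0.005,-0.42],[0,0.11,-0.175,0.005,-0.56],[0,0.14,-0.22,0.005,-0.7],[0,0.17,-0.27,0.005,-0.84],[0,0.195,-0.31,0.005,-0.98],[0,0.209,-0.332,0.005,-1.116]]' 5
python3 -m inch '[[0,0,0,0,0]]'
python3 - <<'E'
from h import *
s=robot.read_state();print(s['tool_pos'],s['opening'],s['t'],s['q'].round(2));print(Ro.from_rotvec(s['orientation']).as_matrix().round(3))
c=snap('wrist','w1');print((-c['R'].T@c['t']).round(3),proj(c,[.4658,.2098,.0997]),proj(c,[[.462,.255,.107],[.462,.162,.107]]))
E
```

```text
t: 1.1
tool_pos: [0.4665, 0.2074, 0.2223]
orientation: [-1.571, -0.002, 0.006]
force: [-0.3, -0.0, 0.4]
opening: 0.0466
t: 1.23
tool_pos: [0.467, 0.2059, 0.2219]
orientation: [-1.572, 0.0, 0.004]
force: [-0.1, -0.2, -1.2]
opening: 0.0465
[0.46702909 0.20591129 0.22187553] 0.04654411040512091 1.225 [ 0.31 -0.11  1.73  0.    1.53  0.31]
[[ 1.    -0.003 -0.002]
 [ 0.002 -0.001  1.   ]
 [-0.003 -1.    -0.001]]
[0.467 0.278 0.387] [320.47972515 190.41572725] [[316.69345945 147.81974033]
 [316.87682509 235.05813795]]
```

View pics/w1.png

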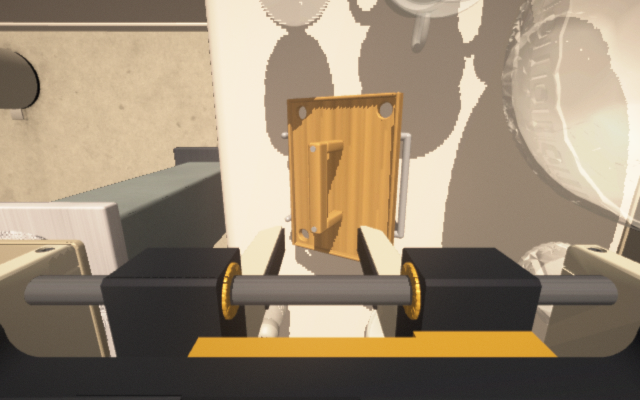

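The wrist view shows the bar from (317,145) to (318,230), 3–5 px above the prediction, so the handle is about 4 mm further +y. I'll descend, then close gently.

```bash
python3 -m inch '[[0,0,0.006,-0.04,0.01],[0,0,0.006,-0.08,0.01],[0,0,0.006,-0.115,0.01],[0,0,0.006,-0.142,0.01],[0,0,0.006,-0.142,0.01]]' 12
python3 -m inch '[[1,0,0,0,0],[1,0,0,0,0],[1,0,0,0,0],[1,0,0,0,0],[1,0,0,0,0],[1,0,0,0,0]]' 12
```

```text
t: 1.9
tool_pos: [0.4636, 0.2131, 0.0772]
orientation: [-1.573, -0.008, 0.021]
force: [-1.2, 0.8, 0.0]
opening: 0.0466
t: 2.65
tool_pos: [0.4636, 0.2135, 0.0783]
orientation: [-1.572, -0.008, 0.021]
force: [-4.8, 0.8, 5.3]
opening: 0.0197
```

```bash
python3 -m inch '[[1,0,0,0.015,0],[1,0,0,0.03,0],[1,0,0,0.045,0],[1,0,0,0.06,0],[1,0,0,0.075,0],[1,0,0,0.09,0],[1,0,0,0.1,0],[1,0,0,0.1,0]]'
python3 - <<'E'
from h import *
c=snap('scene','s2');snap('wrist','w2')
a=cv2.imread('pics/s2.png')[60:260,220:400];b=cv2.imread('pics/w2.png')
cv2.imwrite('pics/m2.png',np.hstack([cv2.resize(a,None,fx=2,fy=2),b[:,200:520]]))
E
```

```text
t: 3.65
tool_pos: [0.4642, 0.2136, 0.1793]
orientation: [-1.572, -0.009, 0.02]
force: [-0.2, -0.1, -3.6]
opening: 0.0138
```

View pics/m2.png

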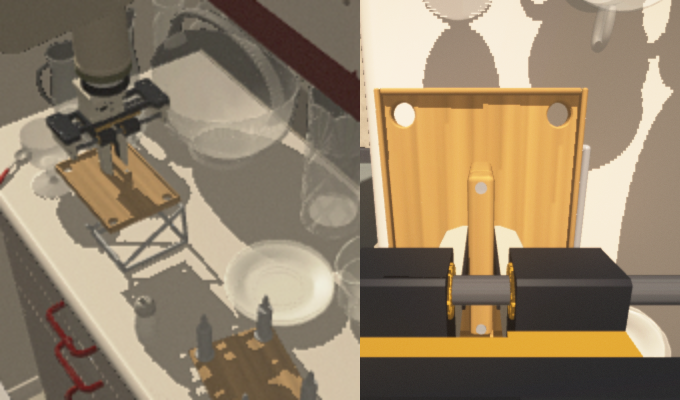

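The tray swung level and the opening of 13.8 mm means the bar's flats lie flush on the pads. I'll tighten the grip and carry it over the stand.

```bash
python3 -m inch '[[1,0,0,0,0],[1,0,0,0.01,0],[1,0,0,0.025,0],[1,0,0,0.04,0],[1,0,0,0.045,0]]' 45
python3 -m inch '[[1,0.001,-0.02,0,-0.01],[1,0.003,-0.06,0,-0.03],[1,0.005,-0.11,0,-0.06],[1,0.007,-0.16,0,-0.09],[1,0.009,-0.21,0,-0.12],[1,0.011,-0.26,0,-0.15],[1,0.012,-0.3,0,-0.17],[1,0.013,-0.33,0,-0.19]]'
python3 -m inch '[[1,0.001,-0.025,0,-0.015],[1,0.002,-0.045,0,-0.025],[1,0.002,-0.055,0,-0.025],[1,0.002,-0.06,0,-0.025],[1,0.002,-0.06,0,-0.025]]'
python3 - <<'E'
from h import *
s=robot.read_state();print(s['tool_pos'],s['opening'],s['q'].round(2));print(Ro.from_rotvec(s['orientation']).as_matrix().round(3))
c=snap('wrist','w3');print(proj(c,[[.4807+.0,-.1763,.115]]))
snap('scene','s3');snap('top','t3')
a=cv2.imread('pics/w3.png')[0:250,150:550];b=cv2.imread('pics/s3.png')[160:300,300:400];
cv2.imwrite('pics/m3.png',cv2.resize(a,None,fx=2,fy=2,interpolation=cv2.INTER_CUBIC));cv2.imwrite('pics/m3b.png',cv2.resize(b,None,fx=4,fy=4,interpolation=cv2.INTER_CUBIC))
E
```

```text
t: 4.38
tool_pos: [0.4644, 0.2137, 0.2252]
orientation: [-1.571, -0.01, 0.019]
force: [0.2, -0.0, -3.7]
opening: 0.0137
t: 5.38
tool_pos: [0.4772, -0.1181, 0.2254]
orientation: [-1.567, 0.141, -0.132]
force: [0.9, 0.8, -3.4]
opening: 0.0135
t: 6.0
tool_pos: [0.4792, -0.1778, 0.2254]
orientation: [-1.565, 0.16, -0.151]
force: [-0.8, -0.3, -3.7]
opening: 0.0135
[ 0.47923198 -0.17776446  0.22535726] 0.013526128372731181 [-0.45 -0.11  1.72 -0.    1.54 -0.26]
[[ 0.98  -0.006  0.197]
 [-0.197  0.001  0.98 ]
 [-0.006 -1.    -0.   ]]
[[323.21544563 195.0796474 ]]
```

View pics/m3.png

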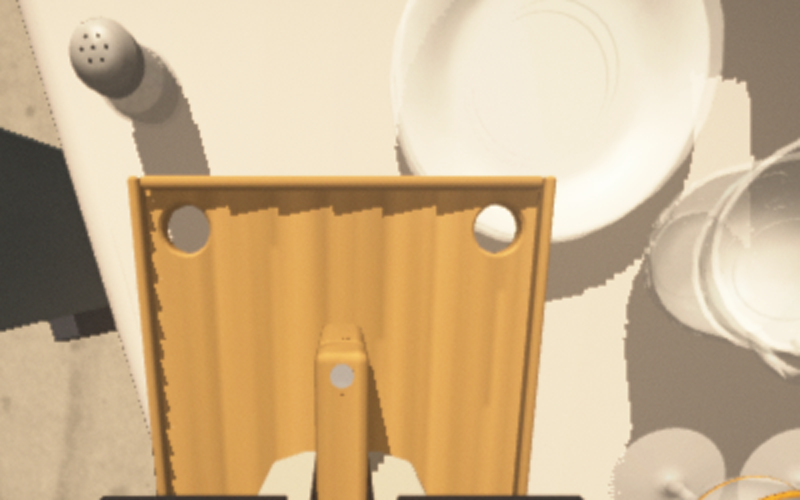

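View pics/m3b.png

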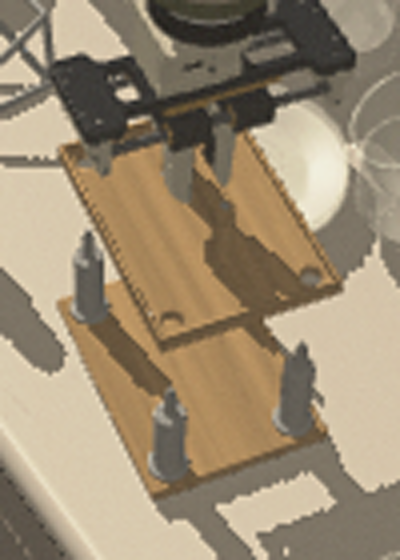

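```bash
cat > f3.py <<'E'
from fit import *
w,s3=load('w3'),load('s3')
W=lambda p:np.array(p)/2.+[150-.25,-.25]
S3=lambda p:np.array(p)/4.+[300-.375,160-.375]
wo=[(w,hol[[3,0]],W([(187,230),(496,228)])),(w,cor[[3,0]],W([(130,178),(555,178)])),(w,np.array([[0,.042,.064]]),W([(342,376)]))]
so=[(s3,hol[[2,1]],S3([(172,320),(311,277)])),(s3,cor[[3,2,1]],S3([(60,147),(164,340),(342,286)]))]
v0=[.48,-.177,.19,-.197]
print('wrist');a=fit(wo,0,v0)
print('scene');b=fit(so,0,v0)
print('both');fit(wo+so,0,v0)
print('scene, z from wrist');fit(so,0,[.48,-.177,-.197],a[2])
print('stand s3');fit([(s3,tip[[3,2,1]],S3([(88,233),(170,391),(302,344)]))],0,[.48,-.177,-.197],0.)
E
python3 f3.py
```

```text
wrist
[ 0.4782 -0.1788  0.1868 -0.1972]
[[0.5, 0.4], [0.3, 1.2], [-0.4, 0.1], [0.2, -0.4], [-0.4, -0.9]]
scene
[ 0.4858 -0.17    0.1758 -0.2055]
[[0.3, 0.4], [-0.1, 0.0], [0.4, 0.1], [-0.8, 0.3], [0.1, -1.0]]
both
[ 0.4782 -0.1788  0.1872 -0.197 ]
[[0.3, 0.4], [0.5, 1.1], [-0.6, -0.0], [0.5, -0.6], [-0.4, -0.7], [0.2, 1.3], [0.2, 0.6], [-0.5, 0.6], [-0.9, 1.3], [0.5, -0.5]]
scene, z from wrist
[ 0.4805 -0.1767 -0.2072]
[[0.1, 0.5], [0.2, 0.0], [0.0, -0.3], [-1.1, 0.4], [0.5, -1.0]]
stand s3
[ 0.4789 -0.1768 -0.1898]
[[-0.2, -0.2], [0.1, -0.1], [0.1, 0.2]]
```

Tray at about (0.478, −0.178, z 0.187), stand at (0.480, −0.177). They agree to within 2 mm, so I'll lower to just above the pins and look through the holes.

```bash
python3 -m inch '[[1,0.001,0.001,-0.015,0],[1,0.001,0.001,-0.03,0],[1,0.001,0.001,-0.045,0],[1,0.001,0.001,-0.057,0],[1,0.001,0.001,-0.063,0],[1,0.001,0.001,-0.063,0]]'
python3 - <<'E'
from h import *
snap('wrist','w4');snap('scene','s4')
a=cv2.imread('pics/w4.png')[60:210,210:450];b=cv2.imread('pics/s4.png')[190:300,300:400]
A=cv2.resize(a,None,fx=3,fy=3,interpolation=cv2.INTER_CUBIC)
cv2.imwrite('pics/m4.png',A);cv2.imwrite('pics/m4b.png',cv2.resize(b,None,fx=5,fy=5,interpolation=cv2.INTER_CUBIC))
E
```

```text
t: 6.9
tool_pos: [0.48, -0.1764, 0.1619]
orientation: [-1.565, 0.16, -0.15]
force: [0.8, 0.3, -4.9]
opening: 0.0136
```

View pics/m4.png

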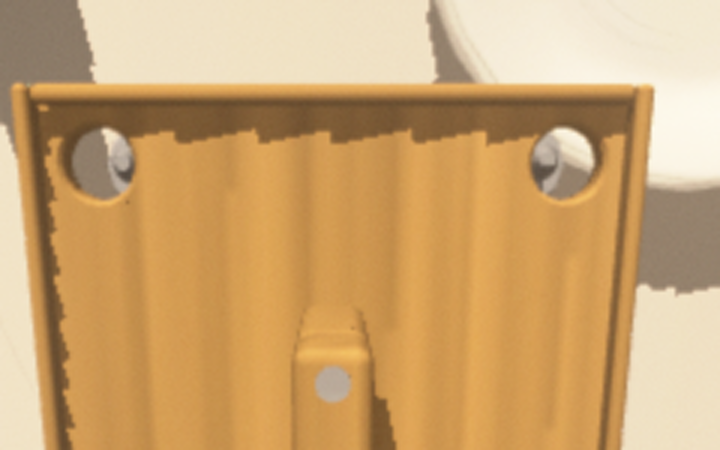

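View pics/m4b.png

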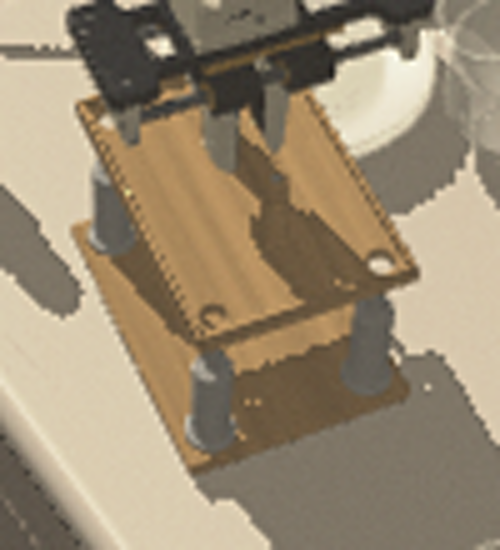

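Both left pin tips show inside their holes, at (121,158) in the hole at (102,163) and (545,153) in the hole at (564,163). They sit symmetrically in x. I'll work out the offset.

```bash
cat > f4.py <<'E'
from fit import *
w=load('w4')
W=lambda p:np.array(p)/3.+[210-.333,60-.333]
hp=W([(102,163),(564,163)])
wo=[(w,hol[[3,0]],hp),(w,cor[[3,0]],W([(13,87),(653,88)])),(w,np.array([[0,.042,.064]]),W([(333,384)]))]
a=fit(wo,0,[.48,-.177,.124,-.197])
for z in(.1215,a[2],.1265):
    h=np.array([onz(w,p,z+.008) for p in hp]);t=np.array([onz(w,p,.115) for p in W([(121,158),(545,153)])])
    d=(t-h)@Ro.from_euler('z',-.197).as_matrix()
    print(z,'tip-hole in tray axes mm',(d*1e3).round(1).tolist(), np.linalg.norm(h[0]-h[1]),np.linalg.norm(t[0]-t[1]))
E
python3 f4.py
```

```text
[ 0.4788 -0.1773  0.1236 -0.1986]
[[-0.1, 1.0], [0.4, 1.0], [0.2, -0.1], [0.2, -0.5], [-0.6, -0.8]]
0.1215 tip-hole in tray axes mm [[0.8, 1.6, -14.5], [-1.0, 2.8, -14.5]] 0.10466692109819334 0.10288354261796985
0.12357303176024854 tip-hole in tray axes mm [[0.2, 1.7, -16.6], [-0.5, 2.9, -16.6]] 0.10356894884060891 0.10288354261796985
0.1265 tip-hole in tray axes mm [[-0.6, 1.8, -19.5], [0.3, 2.9, -19.5]] 0.10201869283985543 0.10288354261796985
```

Correction is +2.2 mm along tray y, with a slight yaw. I'll lower in stages and watch the force.

```bash
python3 -m inch '[[1,0.0005,0.002,0,0.005],[1,0.0005,0.002,-0.003,0.005],[1,0.0005,0.002,-0.006,0.005],[1,0.0005,0.002,-0.009,0.005],[1,0.0005,0.002,-0.012,0.005],[1,0.0005,0.002,-0.015,0.005],[1,0.0005,0.002,-0.015,0.005]]'
```

```text
t: 7.88
tool_pos: [0.4809, -0.1746, 0.1475]
orientation: [-1.565, 0.156, -0.147]
force: [-0.3, -0.2, -3.8]
opening: 0.0138
```

```bash
python3 -m inch '[[1,0,0,-0.003,0],[1,0,0,-0.006,0],[1,0,0,-0.009,0],[1,0,0,-0.012,0],[1,0,0,-0.014,0],[1,0,0,-0.014,0]]'; python3 -c "
from h import *
s=robot.read_state();print(s['force'].round(1),s['wrist_torque'].round(2))"
```

```text
t: 8.62
tool_pos: [0.4807, -0.1745, 0.1333]
orientation: [-1.565, 0.156, -0.147]
force: [-0.0, -0.2, -4.5]
opening: 0.0135
[-0.  -0.2 -4.5] [-0.1   0.08 -0.03]
```

```bash
python3 -m inch '[[1,0,0,-0.003,0],[1,0,0,-0.006,0],[1,0,0,-0.008,0],[1,0,0,-0.008,0]]'; python3 -m inch '[[1,0,0,-0.001,0],[1,0,0,-0.002,0],[1,0,0,-0.002,0]]';python3 -c "
from h import *
s=robot.read_state();print(s['tool_pos'],s['force'].round(1),s['wrist_torque'].round(2))"
```

```text
t: 9.12
tool_pos: [0.4806, -0.1744, 0.125]
orientation: [-1.565, 0.156, -0.146]
force: [-1.2, 0.3, -3.6]
opening: 0.0138
t: 9.5
tool_pos: [0.4805, -0.1744, 0.123]
orientation: [-1.565, 0.156, -0.146]
force: [-1.6, -1.1, -4.3]
opening: 0.0135
[ 0.48051958 -0.17439664  0.12296061] [-1.6 -1.1 -4.3] [-0.09  0.13 -0.  ]
```

Still no contact, so I'll creep on until the force turns.

```bash
python3 -m inch '[[1,0,0,-0.001,0],[1,0,0,-0.0015,0],[1,0,0,-0.0015,0]]'; python3 -m inch '[[1,0,0,-0.001,0],[1,0,0,-0.0015,0],[1,0,0,-0.0015,0]]'
```

```text
t: 9.88
tool_pos: [0.4805, -0.1744, 0.1214]
orientation: [-1.565, 0.156, -0.146]
force: [-0.6, -0.3, -4.9]
opening: 0.0137
t: 10.25
tool_pos: [0.4805, -0.1744, 0.1201]
orientation: [-1.565, 0.156, -0.146]
force: [-1.6, 1.1, -0.2]
opening: 0.0134
```

```bash
python3 -m inch '[[1,0,0,-0.001,0],[1,0,0,-0.001,0],[1,0,0,-0.001,0]]'; python3 - <<'E'
from h import *
s=robot.read_state();print(s['force'].round(1),s['wrist_torque'].round(2))
snap('scene','s5');snap('wrist','w5')
b=cv2.imread('pics/s5.png')[190:300,300:400];a=cv2.imread('pics/w5.png')[60:210,210:450]
cv2.imwrite('pics/m5.png',np.hstack([cv2.resize(b,(400,440),interpolation=2),cv2.resize(a,(400,250),interpolation=2)[:].repeat(1,0) if 0 else cv2.copyMakeBorder(cv2.resize(a,(400,250),interpolation=2),0,190,0,0,0)]))
E
```

```text
t: 10.62
tool_pos: [0.4805, -0.1744, 0.12]
orientation: [-1.565, 0.156, -0.146]
force: [-5.5, 3.2, 4.5]
opening: 0.0139
[-5.5  3.2  4.5] [ 0.26  0.81 -0.02]
```

View pics/m5.png

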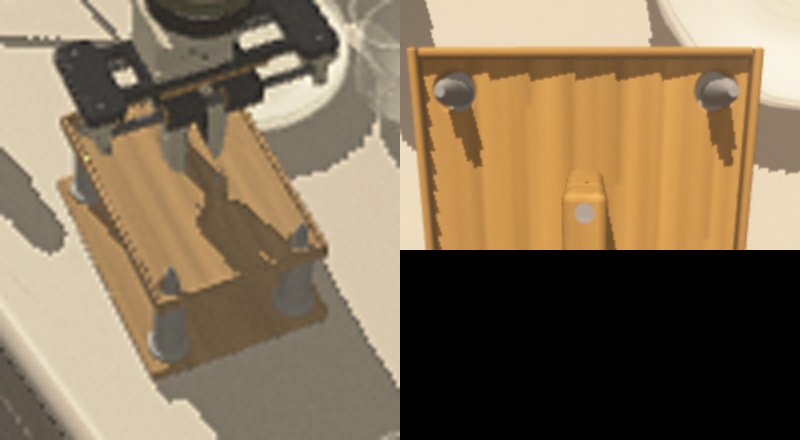

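The pins are through the holes and the tray bears on the shoulders (vertical force is up about 9 N). I'll ease the grip so it settles, then open and withdraw straight up.

```bash
python3 -m inch '[[1,0,0,0,0],[1,0,0,0,0],[1,0,0,0,0]]' 4; python3 -m inch '[[0.2,0,0,0,0],[0.2,0,0,0,0],[0.2,0,0,0,0],[0.2,0,0,0,0]]'; python3 -m inch '[[0.2,0,0,0.01,0],[0.2,0,0,0.03,0],[0.2,0,0,0.06,0],[0.2,0,0,0.09,0],[0.2,0,0,0.12,0],[0.2,0,0,0.15,0],[0.2,0,0,0.17,0],[0.2,0,0,0.17,0]]'
python3 - <<'E'
from h import *
s=robot.read_state();print(s['force'].round(1))
snap('scene','s6');snap('wrist','w6')
im=cv2.imread('pics/s6.png');im0=cv2.imread('pics/scene0.png')
b=im[190:300,300:400];a=cv2.imread('pics/w6.png')[20:270,150:500];d=im[100:350,200:500]
L=cv2.resize(b,(400,440),interpolation=2);R=np.vstack([cv2.resize(a,(400,286),interpolation=2),cv2.resize(d,(400,300))])
cv2.imwrite('pics/m6.png',np.hstack([cv2.copyMakeBorder(L,0,146,0,0,0),R]))
df=cv2.absdiff(im,im0).max(2);print({n:int((df[y0:y1,x0:x1]>25).sum()) for n,(x0,x1,y0,y1) in dict(mill=(284,302,203,232),coupe=(228,258,118,160),mug=(374,428,298,340),cup=(415,465,270,320)).items()})
E
```

```text
t: 11.1
tool_pos: [0.4806, -0.1744, 0.1199]
orientation: [-1.565, 0.156, -0.146]
force: [-1.2, -0.1, -2.0]
opening: 0.0139
t: 11.6
tool_pos: [0.4806, -0.1745, 0.12]
orientation: [-1.565, 0.156, -0.146]
force: [-0.8, -0.8, -0.8]
opening: 0.0373
t: 12.6
tool_pos: [0.4815, -0.1749, 0.292]
orientation: [-1.567, 0.153, -0.149]
force: [-0.1, -0.7, -0.5]
opening: 0.0374
[-0.1 -0.7 -0.5]
{'mill': 84, 'coupe': 0, 'mug': 307, 'cup': 0}
```

View pics/m6.png

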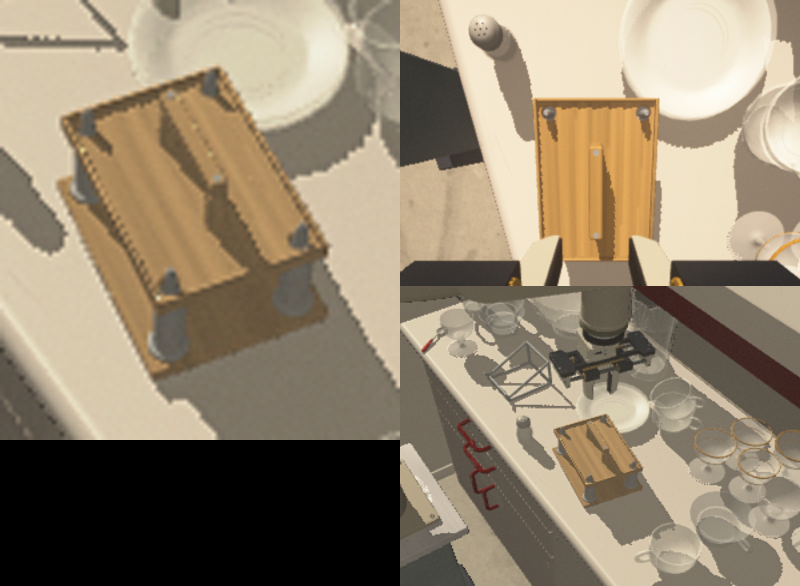

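All four pins stand through the holes and the shaker, glass, mug and cup stand where they were. One quick numeric check of the seat height, then I hand in.

```bash
python3 - <<'E'
from fit import *
c=load('s6');p=np.array([(218,68),(327,246),(160,306),(62,119)])/4.+[300-.375,190-.375]
fit([(c,cor,p)],0,[.48,-.177,.085,-.19])
robot.close_job()
E
```

```text
[ 0.4888 -0.1633  0.0626 -0.1826]
[[0.0, 0.0], [0.1, -0.1], [-0.1, 0.0], [0.0, 0.0]]
the job is handed in; nothing more can be done
```

The tray is on the stand with the pins through all four corner holes, and the job is handed in at about 12.6 s on the robot's clock.

**What I did:**
- I gripped the handle lightly on the slope and lifted. The tray swung level by itself, with the bar's flat sides flush in the pads.
- I tightened the grip, carried it over the stand, and corrected about 2 mm after seeing the pins through the holes.
- I lowered it in stages, holding it until the shoulders took its weight. Then I eased the grip, let go and backed straight up.

**Checks that passed:**
- The wrist force stayed small at every reading. The vertical force rose about 9 N as the tray seated, and there was no snag on release.
- The seated tool height was 0.120 m, against 0.121 m expected.
- In the last pictures the tray looks level. The arm touches nothing, and the shaker, stemmed glass, mug and cup are standing where they were.

**Checks that disagreed or were unclear:**
- A final fit of the tray's corners in the scene picture gave its underside at 63 mm instead of 85 mm, with position about 10–14 mm off. One camera fixes height poorly along its line of sight, and the pins through the holes and the contact height contradict it. I took it as a weak measurement, so it doesn't confirm the height.
- Comparing pictures before and after showed some changed pixels around the shaker and mug. I put these down to shadows of the tray and arm, but did not check further.

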